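# Slide the stirrer into its corner and switch it on

## Task

Using the fingertips or the outside of the fingers, push the small white magnetic stirrer along the bench, without lifting or tipping it, into the corner of the two low metal rails, until its back is flush against the long rail and its left side flush against the short rail. Once it is home, press its round push button fully down and let it go. Leave everything else on the bench where it stands.

Things in the scene. Friction and masses are not known exactly. Their poses are not given: they have to be found in the camera images.
- stirrer: Magnetic stirrer, loose, about 0.55 kg: white case 140 (its x) x 120 (y) x 50 mm tall, flat upright sides, too wide to grip. On top a round plate 88 mm across, 7 mm high, 20 mm behind the middle; by the front edge a low dial at left, button at right. Origin: centre of underside; +x to its back, +y to its left. Starts in front and right of the corner, up to 20 degrees askew.
- bay: The corner: two aluminium rails 12 mm thick, 25 tall, fixed in an L. Origin: on the bench, where the centre of the stirrer's underside is when home, axes then agreeing with the stirrer's. Long rail along y: face at x = +70 mm, y -110 to +72. Short rail along x: face at y = +60 mm, x -50 to +70. Position and yaw vary. The stirrer slides at under 7 N.
- power_top (a point): The middle of the top face of the stirrer's round grey push button (22 mm across, in a black housing); it moves with the stirrer. In the stirrer's frame it lies at x = -47, y = -34 mm, z = 71 mm.
- power (a joint): Travel of the push button in m: 0 when up, 0.005 when fully down; sprung, about 4 N holds it fully down and it returns by itself.
- beaker: Bystander: small glass beaker, 60 mm across, 70 mm tall, left of the short rail. Origin: centre of its underside.
- jar: Bystander: brown glass jar, 54 mm across, 75 mm tall, behind the long rail. Origin: centre of its underside.
- weighing_bottle: Bystander: small lidded glass weighing bottle, 44 mm across, 50 mm tall, left of and nearer the robot than the corner. Origin: centre of its underside.
- tip_box: Bystander: plain white plastic box 100 x 75 x 50 mm (x, y, z), with nothing on its top, farther from the robot than the stirrer. Origin: centre of its underside.
- spatula: Bystander: thin steel laboratory spatula 190 mm long, 5 mm thick, lying along its x, far to the left. Origin: centre of its underside.
- wash_bottle: Bystander: white plastic bottle, 66 mm across, 170 mm tall, far to the right. Origin: centre of its underside.
Not all that is in view belongs to the job. Of the things like the stirrer, leave any that is orange, purple or turquoise; of the rest the smaller one is meant.

How it is judged:
By the outcome, as a careful person would: the job done as asked, in the order asked, and still so for the second after the job is handed in, with the robot touching nothing.
It also fails if it takes over 67 s, if anything falls off the work surface, if the arm or the gripper's body presses on something with over 40 N, if the wrist force passes 120 N, or if a joint passes its speed limit or range.

## Robot

A 6-joint arm with a two-finger parallel gripper is mounted at the origin on the work surface. World frame = base frame: x ahead of the robot, y to its left, z up, the work surface at z = 0. Lengths are in m, angles in rad, forces in N, time in s.
With the tool pointing down it reaches from about 0.425 to 0.95 m from the base axis. Payload 3.5 kg.
Tool frame: the origin (TCP) lies midway between the tips of the shut fingers; the grasp point (between the pads) lies 19 mm behind it; z points along the fingers, y is the line along which they close (so a half turn about z gives the same grasp; the last joint's range is limited). The gripper opens to 85 mm and grips with 20 to 120 N. Pads are 22 mm wide; open, the fingers measure 114 mm over their backs; the gripper's body (76 mm by 85 mm) begins 54 mm behind the grasp point. The pads swing forward as they close: fully open they stand 13 mm farther back than shut.
Start: joints at [1.098, 0.286, 1.577, -0, 1.279, -0.15], TCP at [0.214, 0.64, 0.231] pointing down, gripper open.
Joint ranges: [-2.77, 2.77], [-0.9, 2.22], [0.21, 2.48], [-1.53, 4.67], [0.24, 2.81], [-2.84, 2.84]. Speed limits (rad/s): [2.79, 2.79, 3.14, 3.14, 3.14, 3.14].

## Interface

Orientations are given as a unit quaternion [x, y, z, w].
In Python, from plant import ctrl gives the robot as it stands.
- The arm moves only by the tool move_arm, never from a script. Its argument "plan" is a list of rows, each an object of numbers: "x", "y", "z": the shift along the tool's x, y, z in m; "yaw": the turn about the tool's z in rad; "fingers": the closure, from 0 (fully open) to 1 (shut). In form: [{"x": .., "y": .., "z": .., "yaw": .., "fingers": ..}, ...]. A call has 1 to 5 rows; each row is the pose to reach, as a shift and turn from the pose commanded when the call began, along the tool's axes at that moment; what a row does not reach only later rows make up. A row lasts 1/10 s, in which the tool goes at most 50 mm and 8.59 degrees, less where a joint would pass 70% of its speed; a pose out of reach is approached as far as the arm can. A call with a gripper value outside its range is refused whole. The fingers move at their own pace and stop on an object; "force" is the grip in N (left out, the last holds). Time passes only in rows, so rows that repeat a pose let the fingers close. It gives the time, the measured TCP pose, the force, the opening and the grip force at its end, in the units of the state.
- ctrl.get_state(): the state, without advancing time (a new reading comes with each control period).
- ctrl.read_camera(name): name is "scene" or "top" or "wrist"; returns the picture (400x640x3 uint8, red, green, blue); there is no depth.
- ctrl.camera_model(name): a dict with "intrinsics" (3x3 intrinsics, pixels), "cam_to_world" (4x4, takes a point from camera to world coordinates); the wrist camera has in their place "tool_from_camera" (4x4, takes a point from camera to tool coordinates, whose origin is the TCP and whose axes are the flange's). Camera axes: x right, y up, looking along -z (the intrinsics and any distortion apply to the point x, -y, -z); pixel columns grow to the right and rows downward; lengths in m; the calibration is good to about 2 mm. A picture is of the moment at which its call begins: read the wrist's pose just before it. camera_model takes no time and is no camera call.
- ctrl.sign_off(): hands the job in; it is judged then, once.
The state is a dict: "time": time; "qpos": joint angles; "dq": joint speeds; "joint_efforts": joint torques, N m; "eef_pos": TCP position; "tcp_rot": TCP orientation; "contact_force": force on the tool from outside, world axes, zero at the start; "wrist_torque": the same for the moment, N m; "opening": opening from 0.0 (shut) to 1.0 (fully open); "finger_force": force on a finger pad.
Only numpy, scipy, OpenCV 4.12 (cv2) and the standard library are available. Lean on these libraries where they do the work, as an engineer would, in place of code of your own. Each camera call takes 0.05 s, during which the arm holds its last target. There are 200 camera calls.

## Working session

There is one attempt and no reset: what is moved stays moved. The work goes in short steps, Python scripts to look and compute and a tool call to move; the robot and the scene stay as the last step left them, time stands still between calls to the robot, and variables do not carry over. Pictures are saved under pics/ and viewed, at most 10 in all, crops included, and the job is handed in when it is done.

Besides the shell and the picture viewer there is one more tool, called by a JSON object that holds its "fn" and its "kwargs", one argument or row to a line. move_arm: Moves the arm, as the interface text tells. Its arguments: {"type":"object","properties":{"plan":{"type":"array"},"force":{"type":"number"}},"required":["plan"]}

```bash
ls; mkdir -p pics; python3 - <<'E'
from plant import ctrl
import cv2,json
for n in("scene","top"):
    cv2.imwrite(f"pics/{n}0.png",ctrl.read_camera(n)[:,:,::-1]); m=ctrl.camera_model(n); print(n,{k:(v.tolist() if hasattr(v,'tolist') else v) for k,v in m.items()})
m=ctrl.camera_model("wrist");print(m)
print(ctrl.get_state())
E
```

```text
pics
scene {'intrinsics': [[488.6399122030679, 0.0, 321.69926829239853], [0.0, 488.6399122030679, 200.21928705647022], [0.0, 0.0, 1.0]], 'cam_to_world': [[-0.18664712277796144, -0.636097177268249, 0.7486943519421492, 1.5167574820213838], [0.9822677492935207, -0.1345519064748923, 0.13055976854227977, 0.17533268989780085], [0.017689552186260046, 0.7597869211399588, 0.6499314688550724, 0.9302930661154156], [0.0, 0.0, 0.0, 1.0]]}
top {'intrinsics': [[518.6137724075955, 0.0, 324.09846904716113], [0.0, 518.6137724075955, 206.70621150379915], [0.0, 0.0, 1.0]], 'cam_to_world': [[0.014116560185353556, 0.9987153486764387, -0.048665953670226636, 0.45019558132763626], [-0.9998982432676916, 0.013999738701571158, -0.0027405157310336414, -0.019702792453585916], [-0.0020556844888265893, 0.04869968823706252, 0.9988113508200112, 1.5161606843964854], [0.0, 0.0, 0.0, 1.0]]}
{'intrinsics': array([[325.75092439,   0.        , 323.90421153],
       [  0.        , 325.75092439, 206.33632053],
       [  0.        ,   0.        ,   1.        ]]), 'tool_from_camera': array([[-3.07697286e-04,  9.54612927e-01,  
[... 322 characters left out ...]
rray([ 1.09799040e+00,  2.87116995e-01,  1.57803982e+00,  1.46539966e-05,
        1.27861372e+00, -1.49975334e-01]), 'dq': array([ 6.85858578e-04, -1.22332313e-03, -6.11952271e-03,  7.48663905e-05,
        8.65016120e-04, -4.29992821e-04]), 'joint_efforts': array([ 1.29260529e-04, -4.07297194e+01, -2.93699294e+01, -1.60328332e-04,
        3.44754095e-03,  6.34180878e-06]), 'eef_pos': array([0.21382157, 0.63960563, 0.2300539 ]), 'tcp_rot': array([ 1.60717260e-01,  9.86999887e-01, -1.03442531e-03, -3.40310217e-04]), 'contact_force': array([ 0.10317467, -0.73889351, -0.62560518]), 'wrist_torque': array([-0.01807989,  0.04733734,  0.0399212 ]), 'finger_force': 0.0, 'opening': 1.0059785023677068}
```

View pics/top0.png

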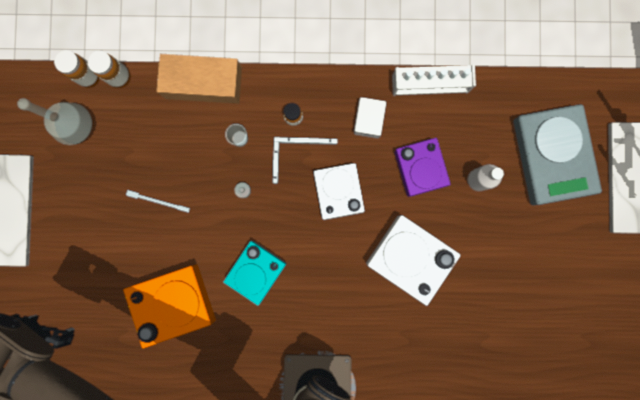

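View pics/scene0.png

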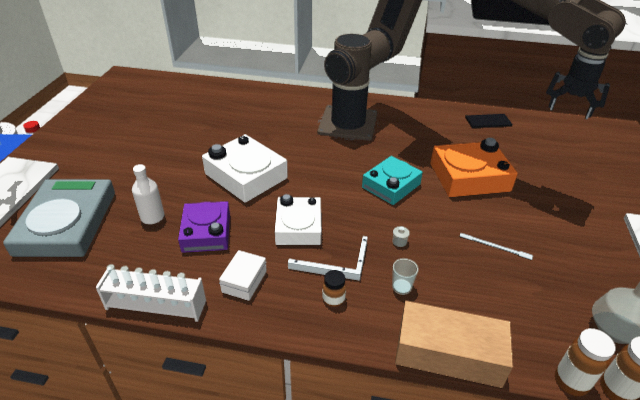

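Top view: the target is the white stirrer at about (340,190), with its button at (354,205). The rail corner is at (276,140), the long rail ends at (337,141) and the short rail ends at (275,183). The larger white stirrer at (413,258) and the coloured ones stay put. The scene view shows the same layout.

```bash
cat > h.py <<'E'
import numpy as np,cv2
from plant import ctrl
from scipy.spatial.transform import Rotation as R
def ray(cam,px,z):
    m=ctrl.camera_model(cam);K=np.array(m["intrinsics"]);T=np.array(m["cam_to_world"])
    p=np.atleast_2d(np.asarray(px,float)); d=np.c_[(p[:,0]-K[0,2])/K[0,0],-(p[:,1]-K[1,2])/K[1,1],-np.ones(len(p))]@T[:3,:3].T
    return (T[:3,3]+d*((z-T[2,3])/d[:,2])[:,None])[:,:2]
def white(img,roi,th=150):
    x0,y0,x1,y1=roi; hsv=cv2.cvtColor(img,cv2.COLOR_RGB2HSV); m=((hsv[...,1]<60)&(hsv[...,2]>th)).astype(np.uint8)
    k=np.zeros_like(m);k[y0:y1,x0:x1]=m[y0:y1,x0:x1];return k
def biggest(m): return max(cv2.findContours(m,cv2.RETR_EXTERNAL,cv2.CHAIN_APPROX_NONE)[0],key=cv2.contourArea)
def rect(img,roi,z,th=150):
    c=cv2.convexHull(biggest(white(img,roi,th)))[:,0]
    w=ray("top",c,z)*1000
    return cv2.minAreaRect(w.astype(np.float32)),w
def tool():
    s=ctrl.get_state();x=R.from_quat(s["tcp_rot"]).as_matrix()
    return s,s["eef_pos"],np.degrees(np.arctan2(x[1,1],x[0,1]))
E
python3 - <<'E'
from h import *
im=ctrl.read_camera("top")
np.set_printoptions(precision=1,suppress=True)
for th in(130,170,200):
    r,w=rect(im,(308,155,372,225),.05,th);print("stir",th,r)
    r,w=rect(im,(268,128,345,190),.025,th)
m=white(im,(262,128,345,190),120);c=biggest(m)
print(cv2.contourArea(c)); a=cv2.approxPolyDP(c,2.5,True)[:,0];print(a.tolist());print(ray("top",a,.025)*1000)
for n,roi in(("stir",(308,155,372,225)),("tip",(350,90,390,140))):
    print(n,rect(im,roi,.05,150)[0])
g=cv2.cvtColor(im,cv2.COLOR_RGB2GRAY)
b=(g[155:225,308:372]<60).astype(np.uint8)
nn,l,s,ce=cv2.connectedComponentsWithStats(b)
for i in range(1,nn):
    if s[i,4]>15: print(s[i],ray("top",ce[i]+[308,155],.065)*1000)
big=cv2.resize(im[120:230,255:385],None,fx=6,fy=5.4,interpolation=cv2.INTER_CUBIC);cv2.imwrite("pics/crop1.png",big[...,::-1])
E
```

```text
stir 130 ((566.7625732421875, -57.01441955566406), (143.2801055908203, 123.34452819824219), 11.335744857788086)
stir 170 ((566.6967163085938, -56.44422149658203), (140.49282836914062, 120.91519165039062), 11.425985336303711)
stir 200 ((567.3003540039062, -56.741722106933594), (138.4253692626953, 119.27709197998047), 11.43547534942627)
624.5
[[344, 165], [315, 170], [317, 189], [344, 189]]
[[644.3 -71.4]
 [628.6  12.2]
 [573.7   5.6]
 [574.8 -72.3]]
stir ((566.82275390625, -56.51513671875), (141.75428771972656, 121.79451751708984), 11.425840377807617)
tip ((782.4708251953125, -143.24432373046875), (76.52125549316406, 101.92990112304688), 81.24120330810547)
[ 3  8 31 11 48] [[632.6 -13.7]]
```

View pics/crop1.png

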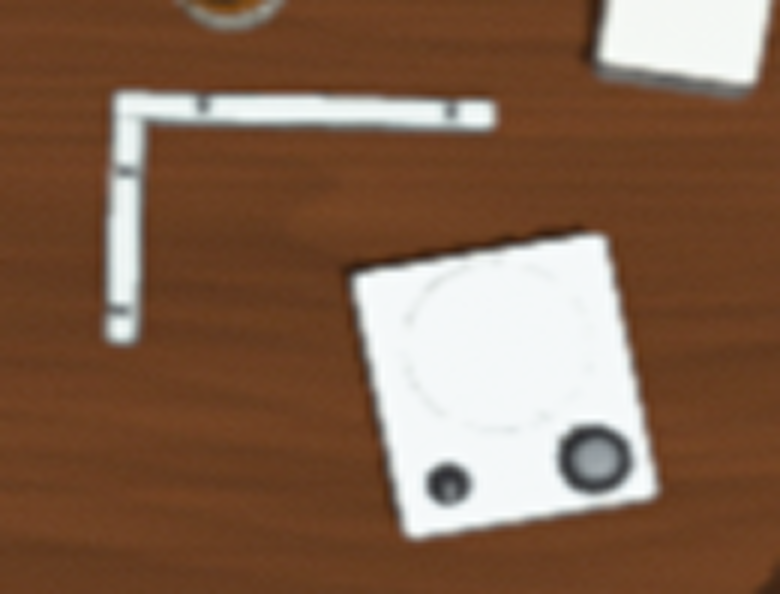

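The crop shows the stirrer turned about 11° counter-clockwise, with its grey button front right at about (595,458) and the dial front left. The rails are nearly square to the world axes. Next I'll fit the rail edges.

```bash
python3 - <<'E'
from h import *
im=ctrl.read_camera("top")
np.set_printoptions(precision=1,suppress=True)
for n,roi in(("long",(284,130,345,150)),("short",(268,146,282,188)),):
    for th in(120,150):
        c=biggest(white(im,roi,th))[:,0]; print(n,th,c.min(0),c.max(0),cv2.minAreaRect((ray("top",c,.025)*1000).astype(np.float32)))
# bounds incl. corner
for th in (120,150):
    m=white(im,(262,128,345,154),th);c=biggest(m)
    w=ray("top",c[:,0],.025)*1000;print(w.max(0),w.min(0))
m=white(im,(262,128,345,190),120); m[155:,308:]=0; m[148:,290:]=0
c=biggest(m); a=cv2.approxPolyDP(c,2.0,True)[:,0]; print(ray("top",a,.025)*1000)
E
```

```text
long 120 [284 137] [337 143] ((716.0120849609375, 26.578163146972656), (153.9385986328125, 16.58827018737793), 89.14020538330078)
long 150 [284 138] [337 143] ((714.30126953125, 26.511444091796875), (14.591805458068848, 153.57534790039062), 0.7873348593711853)
short 120 [272 146] [278 183] ((643.1209106445312, 127.08540344238281), (16.609201431274414, 107.83667755126953), 89.30546569824219)
short 150 [273 146] [278 182] ((644.5772705078125, 127.79216766357422), (14.105487823486328, 104.94747924804688), 89.27825927734375)
[724.4 134.8] [676.4 -50.3]
[723.4 134.4] [676.4 -50.3]
[[589.3 132.8]
 [592.3 121.3]
 [708.7 114.8]
 [708.  -47.5]
 [719.7 -50.2]
 [723.1 132.4]]
```

```bash
cat >> h.py <<'E'
def to(x,y,z,az):
    "shift in tool axes (tool assumed straight down) for a world target in mm and tool-y azimuth in deg"
    s,p,a=tool(); M=R.from_quat(s["tcp_rot"]).as_matrix()
    d=(np.array([x,y,z])/1000-p)@M; print("to",x,y,z,az,":",d.round(4),"yaw",round(np.radians(a-az),3))
def st():
    s,p,a=tool();print("t",round(s["time"],2),"p",(p*1000).round(1),"az",round(a,2),"F",s["contact_force"].round(1),"op",round(s["opening"],2))
E
python3 - <<'E'
from h import *
st();to(430,360,230,101.4);to(465,-77.5,120,101.4)
E
```

```text
t 0.2 p [213.9 639.8 230.4] az 71.5 F [-0.5  0.1 -0.4] op 1.0
to 430 360 230 101.4 : [-0.2937 -0.1968  0.0007] yaw -0.522
to 465 -77.5 120 101.4 : [-0.4657 -0.6004  0.1112] yaw -0.522
```

{"fn": "move_arm", "kwargs": {
  "plan": [
    {"x": -0.05, "y": -0.033, "z": 0, "yaw": -0.1, "fingers": 0.2},
    {"x": -0.09, "y": -0.06, "z": 0, "yaw": -0.2, "fingers": 0.2},
    {"x": -0.13, "y": -0.087, "z": 0, "yaw": -0.3, "fingers": 0.2},
    {"x": -0.17, "y": -0.114, "z": 0, "yaw": -0.4, "fingers": 0.2},
    {"x": -0.21, "y": -0.141, "z": 0, "yaw": -0.522, "fingers": 0.2}
  ]
}}

```text
time: 0.7
eef_pos: [0.3674, 0.4404, 0.2312]
tcp_rot: [-0.102, 0.995, -0.0, 0.0]
contact_force: [0.4, 0.3, 0.5]
opening: 0.801
finger_force: 0.0
```

```bash
python3 - <<'E'
from h import *
st();to(450,300,230,101.4);to(460,150,230,101.4);to(465,-77.5,120,101.4)
E
```

```text
t 0.7 p [367.4 440.4 231.2] az 101.7 F [0.4 0.3 0.5] op 0.8
to 450 300 230 101.4 : [-0.0524 -0.1543  0.0012] yaw 0.005
to 460 150 230 101.4 : [-0.0317 -0.3032  0.0012] yaw 0.005
to 465 -77.5 120 101.4 : [ 0.0095 -0.5269  0.1112] yaw 0.005
```

{"fn": "move_arm", "kwargs": {
  "plan": [
    {"x": -0.017, "y": -0.047, "z": 0},
    {"x": -0.034, "y": -0.094, "z": 0},
    {"x": -0.052, "y": -0.141, "z": 0},
    {"x": -0.05, "y": -0.19, "z": 0},
    {"x": -0.045, "y": -0.239, "z": 0}
  ]
}}

```text
validation failed for argument at $.pl...
```

{"fn": "move_arm", "kwargs": {
  "plan": [
    {"x": 0.009, "y": -0.048, "z": 0.01},
    {"x": 0.018, "y": -0.096, "z": 0.02},
    {"x": 0.027, "y": -0.144, "z": 0.03},
    {"x": 0.036, "y": -0.19, "z": 0.04},
    {"x": 0.045, "y": -0.235, "z": 0.05}
  ]
}}

```text
validation failed for argument at $.pl...
```

```bash
python3 - <<'E'
from h import *
st();to(465,-77.5,100,101.4);to(465,-77.5,20,101.4);to(483,-74,20,101.4)
E
```

```text
t 0.7 p [367.4 440.4 231.2] az 101.7 F [0.4 0.3 0.5] op 0.8
to 465 -77.5 100 101.4 : [ 0.0095 -0.5269  0.1312] yaw 0.005
to 465 -77.5 20 101.4 : [ 0.0095 -0.5269  0.2112] yaw 0.005
to 483 -74 20 101.4 : [-0.0088 -0.5272  0.2112] yaw 0.005
```

All five fields are needed in every row.

{"fn": "move_arm", "kwargs": {
  "plan": [
    {"x": -0.017, "y": -0.047, "z": 0, "yaw": 0, "fingers": 0.2},
    {"x": -0.034, "y": -0.094, "z": 0, "yaw": 0, "fingers": 0.2},
    {"x": -0.052, "y": -0.141, "z": 0, "yaw": 0, "fingers": 0.2},
    {"x": -0.05, "y": -0.19, "z": 0, "yaw": 0, "fingers": 0.2},
    {"x": -0.045, "y": -0.239, "z": 0, "yaw": 0, "fingers": 0.2}
  ]
}}

```text
time: 1.2
eef_pos: [0.4587, 0.2147, 0.2312]
tcp_rot: [-0.099, 0.995, -0.0, 0.0]
contact_force: [0.0, 0.6, -0.8]
opening: 0.801
finger_force: 0.0
```

{"fn": "move_arm", "kwargs": {
  "plan": [
    {"x": 0.009, "y": -0.048, "z": 0.01, "yaw": 0, "fingers": 0.2},
    {"x": 0.018, "y": -0.096, "z": 0.02, "yaw": 0, "fingers": 0.2},
    {"x": 0.027, "y": -0.144, "z": 0.03, "yaw": 0, "fingers": 0.2},
    {"x": 0.036, "y": -0.19, "z": 0.04, "yaw": 0, "fingers": 0.2},
    {"x": 0.045, "y": -0.235, "z": 0.05, "yaw": 0, "fingers": 0.2}
  ]
}}

```text
time: 1.7
eef_pos: [0.4601, -0.0244, 0.1811]
tcp_rot: [-0.099, 0.995, -0.0, 0.0]
contact_force: [0.7, 0.1, -0.6]
opening: 0.796
finger_force: 0.0
```

```bash
python3 - <<'E'
from h import *
st();to(465,-77.5,100,101.4);to(465,-77.5,20,101.4);to(483,-74,20,101.4)
E
```

```text
t 1.7 p [460.1 -24.4 181.1] az 101.4 F [ 0.7  0.1 -0.6] op 0.8
to 465 -77.5 100 101.4 : [ 0.0058 -0.053   0.0811] yaw 0.0
to 465 -77.5 20 101.4 : [ 0.0058 -0.053   0.1611] yaw 0.0
to 483 -74 20 101.4 : [-0.0125 -0.0531  0.1611] yaw 0.0
```

{"fn": "move_arm", "kwargs": {
  "plan": [
    {"x": 0.006, "y": -0.03, "z": 0.04, "yaw": 0, "fingers": 0.2},
    {"x": 0.006, "y": -0.053, "z": 0.08, "yaw": 0, "fingers": 0.2},
    {"x": 0.006, "y": -0.053, "z": 0.12, "yaw": 0, "fingers": 0.2},
    {"x": 0.006, "y": -0.053, "z": 0.161, "yaw": 0, "fingers": 0.2},
    {"x": 0.006, "y": -0.053, "z": 0.161, "yaw": 0, "fingers": 0.2}
  ]
}}

```text
time: 2.2
eef_pos: [0.4598, -0.0739, 0.0147]
tcp_rot: [-0.099, 0.995, 0.003, -0.006]
contact_force: [-0.7, -0.1, 0.2]
opening: 0.796
finger_force: 0.0
```

```bash
python3 - <<'E'
from h import *
st()
w=ctrl.read_camera("wrist");s=ctrl.read_camera("scene")
a=np.hstack([cv2.resize(w,(480,300)),s[130:330,200:410][:200]][0:1]); b=cv2.resize(s[150:290,220:420],(428,300))
cv2.imwrite("pics/c2.png",np.hstack([cv2.resize(w,(370,300)),b])[...,::-1])
E
```

```text
t 2.2 p [459.8 -73.9  14.7] az 101.36 F [-0.7 -0.1  0.2] op 0.8
```

View pics/c2.png

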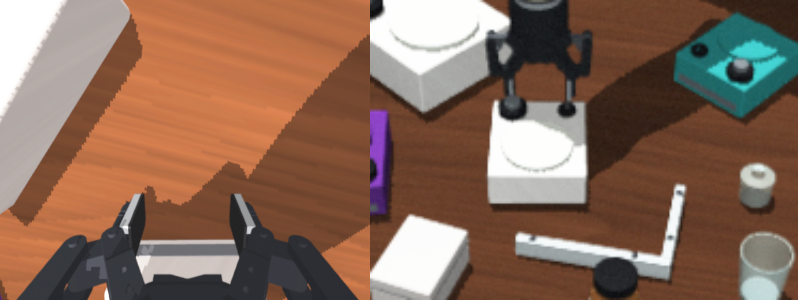

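The picture shows both fingers in front of the stirrer's front face and inside its width, clear of the big white stirrer. I'll close up and start pushing.

{"fn": "move_arm", "kwargs": {
  "plan": [
    {"x": -0.008, "y": 0, "z": 0, "yaw": 0, "fingers": 0.2},
    {"x": -0.015, "y": 0, "z": 0, "yaw": 0, "fingers": 0.2},
    {"x": -0.02, "y": 0, "z": 0, "yaw": 0, "fingers": 0.2},
    {"x": -0.025, "y": 0, "z": 0, "yaw": 0, "fingers": 0.2},
    {"x": -0.03, "y": 0, "z": 0, "yaw": 0, "fingers": 0.2}
  ]
}}

```text
time: 2.8
eef_pos: [0.4938, -0.0697, 0.0211]
tcp_rot: [-0.1, 0.995, -0.0, -0.002]
contact_force: [-6.7, -1.4, 4.8]
opening: 0.802
finger_force: 3.4
```

```bash
python3 - <<'E'
from h import *
st();to(553,-65,20,88.7)
im=ctrl.read_camera("top")
print(rect(im,(308,150,372,225),.05,150)[0])
E
```

```text
t 2.8 p [493.8 -69.7  21.1] az 101.5 F [-6.7 -1.4  4.8] op 0.8
to 553 -65 20 88.7 : [-0.059  -0.0072  0.0009] yaw 0.223
((584.9842529296875, -52.416038513183594), (118.78900909423828, 121.48751831054688), 12.159878730773926)
```

{"fn": "move_arm", "kwargs": {
  "plan": [
    {"x": -0.007, "y": 0, "z": 0, "yaw": 0.02, "fingers": 0.2},
    {"x": -0.014, "y": 0, "z": 0, "yaw": 0.045, "fingers": 0.2},
    {"x": -0.021, "y": 0, "z": 0, "yaw": 0.07, "fingers": 0.2},
    {"x": -0.028, "y": -0.001, "z": 0, "yaw": 0.095, "fingers": 0.2},
    {"x": -0.035, "y": -0.002, "z": 0, "yaw": 0.12, "fingers": 0.2}
  ]
}}

```text
time: 3.35
eef_pos: [0.5278, -0.0637, 0.0204]
tcp_rot: [-0.04, 0.999, 0.001, -0.003]
contact_force: [-6.2, 1.9, 4.7]
opening: 0.8
finger_force: 3.0
```

```bash
python3 - <<'E'
from h import *
st();to(553,-65,20,88.7)
im=ctrl.read_camera("top")
print(rect(im,(290,146,372,225),.05,150)[0])
E
```

```text
t 3.35 p [527.8 -63.7  20.4] az 94.57 F [-6.2  1.9  4.7] op 0.8
to 553 -65 20 88.7 : [-0.0251 -0.0033  0.0003] yaw 0.103
((625.4090576171875, -56.99005126953125), (108.95667266845703, 121.39962768554688), 5.210031032562256)
```

{"fn": "move_arm", "kwargs": {
  "plan": [
    {"x": -0.005, "y": 0, "z": 0, "yaw": 0.022, "fingers": 0.2},
    {"x": -0.01, "y": 0, "z": 0, "yaw": 0.044, "fingers": 0.2},
    {"x": -0.015, "y": -0.001, "z": 0, "yaw": 0.066, "fingers": 0.2},
    {"x": -0.019, "y": -0.001, "z": 0, "yaw": 0.086, "fingers": 0.2},
    {"x": -0.023, "y": -0.002, "z": 0, "yaw": 0.103, "fingers": 0.2}
  ]
}}

```text
time: 3.9
eef_pos: [0.5513, -0.064, 0.0202]
tcp_rot: [0.012, 1.0, 0.001, -0.002]
contact_force: [-4.6, 2.5, 3.1]
opening: 0.794
finger_force: 2.6
```

```bash
python3 - <<'E'
from h import *
st()
im=ctrl.read_camera("top")
m=white(im,(290,144,375,225),150);c=biggest(m)
w=ray("top",cv2.convexHull(c)[:,0],.05)*1000
print(cv2.minAreaRect(w.astype(np.float32)),c[:,0].min(0),c[:,0].max(0))
E
```

```text
t 3.9 p [551.3 -64.   20.2] az 88.65 F [-4.6  2.5  3.1] op 0.79
((651.1026611328125, -67.64790344238281), (100.01678466796875, 119.56571960449219), 0.7887555360794067) [322 144] [364 179]
```

{"fn": "move_arm", "kwargs": {
  "plan": [
    {"x": 0.02, "y": 0, "z": 0, "yaw": 0, "fingers": 0.2},
    {"x": 0.025, "y": 0, "z": -0.045, "yaw": 0, "fingers": 0.2},
    {"x": 0.025, "y": -0.01, "z": -0.09, "yaw": 0.1, "fingers": 0.2},
    {"x": 0.02, "y": -0.055, "z": -0.1, "yaw": 0.25, "fingers": 0.2},
    {"x": 0.0, "y": -0.085, "z": -0.1, "yaw": 0.4, "fingers": 0.2}
  ]
}}

```text
time: 4.45
eef_pos: [0.5528, -0.1523, 0.1249]
tcp_rot: [0.213, 0.977, -0.001, 0.005]
contact_force: [0.6, 0.1, 1.0]
opening: 0.803
finger_force: 0.0
```

```bash
python3 - <<'E'
from h import *
st()
im=ctrl.read_camera("top")
for r0 in (145,150):
  c=biggest(white(im,(290,r0,375,225),150));w=ray("top",cv2.convexHull(c)[:,0],.05)*1000
  print(cv2.minAreaRect(w.astype(np.float32)),c[:,0].min(0),c[:,0].max(0))
to(632,-150,120,-1.3)
E
```

```text
t 4.45 p [ 552.8 -152.3  124.9] az 65.37 F [0.6 0.1 1. ] op 0.8
((632.6663818359375, -66.38996887207031), (131.5331573486328, 122.12356567382812), 0.5942078232765198) [321 145] [364 191]
((625.4127807617188, -66.57233428955078), (116.97395324707031, 122.31002807617188), 0.7901396751403809) [321 150] [364 191]
to 632 -150 120 -1.3 : [-0.0665  0.0385  0.0051] yaw 1.156
```

{"fn": "move_arm", "kwargs": {
  "plan": [
    {"x": -0.01, "y": 0.0, "z": 0, "yaw": 0.14, "fingers": 0.2},
    {"x": -0.025, "y": 0.01, "z": 0, "yaw": 0.28, "fingers": 0.2},
    {"x": -0.04, "y": 0.02, "z": 0, "yaw": 0.42, "fingers": 0.2},
    {"x": -0.055, "y": 0.026, "z": 0, "yaw": 0.56, "fingers": 0.2},
    {"x": -0.077, "y": 0.0325, "z": 0, "yaw": 0.7, "fingers": 0.2}
  ]
}}

```text
time: 5.0
eef_pos: [0.635, -0.1517, 0.1204]
tcp_rot: [0.535, 0.845, 0.0, 0.001]
contact_force: [0.9, 0.1, -0.1]
opening: 0.802
finger_force: 0.0
```

```bash
python3 - <<'E'
from h import *
st()
to(632,-162,120,-1.3);to(632,-162,20,-1.3)
E
```

```text
t 5.0 p [ 635.  -151.7  120.4] az 25.32 F [ 0.9  0.1 -0.1] op 0.8
to 632 -162 120 -1.3 : [-0.0081 -0.0071  0.0004] yaw 0.465
to 632 -162 20 -1.3 : [-0.0079 -0.0073  0.1004] yaw 0.465
```

{"fn": "move_arm", "kwargs": {
  "plan": [
    {"x": -0.008, "y": -0.007, "z": 0, "yaw": 0.14, "fingers": 0.2},
    {"x": -0.008, "y": -0.007, "z": 0, "yaw": 0.28, "fingers": 0.2},
    {"x": -0.008, "y": -0.007, "z": 0.01, "yaw": 0.42, "fingers": 0.2},
    {"x": -0.008, "y": -0.007, "z": 0.045, "yaw": 0.465, "fingers": 0.2},
    {"x": -0.008, "y": -0.007, "z": 0.08, "yaw": 0.465, "fingers": 0.2}
  ]
}}

```text
time: 5.5
eef_pos: [0.6331, -0.1628, 0.0412]
tcp_rot: [0.714, 0.701, 0.001, 0.003]
contact_force: [0.2, 0.1, -0.0]
opening: 0.798
finger_force: 0.0
```

```bash
python3 - <<'E'
from h import *
st()
im=ctrl.read_camera("top")
cv2.imwrite("pics/c3.png",cv2.resize(im[90:240,240:440],(800,600),interpolation=cv2.INTER_CUBIC)[...,::-1])
E
```

```text
t 5.5 p [ 633.1 -162.8   41.2] az -1.06 F [ 0.2  0.1 -0. ] op 0.8
```

View pics/c3.png

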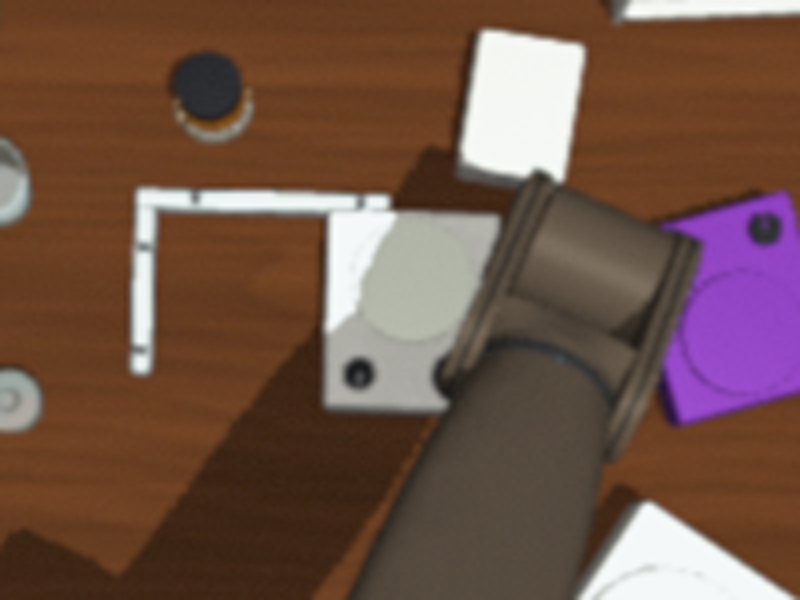

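The picture shows the stirrer square to the rails. Its left edge is at about x=325 and the short rail's face at about x=157, with a thin gap to the long rail. Now the sideways push.

{"fn": "move_arm", "kwargs": {
  "plan": [
    {"x": 0, "y": 0, "z": 0.02, "yaw": 0, "fingers": 0.2},
    {"x": 0.008, "y": 0, "z": 0.02, "yaw": 0.004, "fingers": 0.2},
    {"x": 0.015, "y": 0, "z": 0.02, "yaw": 0.004, "fingers": 0.2},
    {"x": 0.022, "y": 0, "z": 0.02, "yaw": 0.004, "fingers": 0.2},
    {"x": 0.03, "y": 0, "z": 0.02, "yaw": 0.004, "fingers": 0.2}
  ]
}}

```text
time: 6.05
eef_pos: [0.6328, -0.1323, 0.0223]
tcp_rot: [0.714, 0.7, 0.0, 0.002]
contact_force: [0.2, -4.4, 0.3]
opening: 0.8
finger_force: 2.3
```

{"fn": "move_arm", "kwargs": {
  "plan": [
    {"x": 0.008, "y": 0, "z": 0, "yaw": 0, "fingers": 0.2},
    {"x": 0.016, "y": 0, "z": 0, "yaw": 0, "fingers": 0.2},
    {"x": 0.024, "y": 0, "z": 0, "yaw": 0, "fingers": 0.2},
    {"x": 0.032, "y": 0, "z": 0, "yaw": 0, "fingers": 0.2},
    {"x": 0.04, "y": 0, "z": 0, "yaw": 0, "fingers": 0.2}
  ]
}}

```text
time: 6.55
eef_pos: [0.6338, -0.0932, 0.0223]
tcp_rot: [0.715, 0.699, 0.0, 0.002]
contact_force: [-0.7, -5.5, 3.1]
opening: 0.796
finger_force: 2.8
```

```bash
python3 - <<'E'
from h import *
st()
im=ctrl.read_camera("top")
g=cv2.cvtColor(im,cv2.COLOR_RGB2HSV)
for r in(160,170,178): print(r, [ (int(v[1]),int(v[2])) for v in g[r,276:315:3]])
E
```

```text
t 6.55 p [633.8 -93.2  22.3] az -1.23 F [-0.7 -5.5  3.1] op 0.8
160 [(6, 242), (148, 98), (174, 104), (173, 102), (175, 102), (174, 104), (173, 103), (173, 102), (176, 103), (174, 110), (41, 105), (5, 208), (11, 168)]
170 [(7, 244), (143, 98), (168, 102), (173, 102), (172, 104), (181, 104), (179, 104), (176, 103), (173, 103), (177, 72), (54, 89), (10, 176), (10, 175)]
178 [(12, 185), (158, 103), (178, 106), (176, 106), (178, 106), (172, 108), (176, 106), (170, 75), (176, 61), (171, 61), (36, 107), (10, 175), (8, 152)]
```

{"fn": "move_arm", "kwargs": {
  "plan": [
    {"x": 0.008, "y": 0, "z": 0, "yaw": 0, "fingers": 0.2},
    {"x": 0.016, "y": 0, "z": 0, "yaw": 0, "fingers": 0.2},
    {"x": 0.024, "y": 0, "z": 0, "yaw": 0, "fingers": 0.2},
    {"x": 0.032, "y": 0, "z": 0, "yaw": 0, "fingers": 0.2},
    {"x": 0.04, "y": 0, "z": 0, "yaw": 0, "fingers": 0.2}
  ]
}}

```text
time: 7.1
eef_pos: [0.6347, -0.0533, 0.0221]
tcp_rot: [0.715, 0.699, 0.0, 0.002]
contact_force: [-0.1, -6.1, 3.3]
opening: 0.804
finger_force: 3.0
```

{"fn": "move_arm", "kwargs": {
  "plan": [
    {"x": 0.008, "y": 0, "z": 0, "yaw": 0, "fingers": 0.2},
    {"x": 0.015, "y": 0, "z": 0, "yaw": 0, "fingers": 0.2},
    {"x": 0.022, "y": 0, "z": 0, "yaw": 0, "fingers": 0.2},
    {"x": 0.027, "y": 0, "z": 0, "yaw": 0, "fingers": 0.2},
    {"x": 0.032, "y": 0, "z": 0, "yaw": 0, "fingers": 0.2}
  ]
}}

```text
time: 7.6
eef_pos: [0.6354, -0.0213, 0.0221]
tcp_rot: [0.715, 0.699, 0.0, 0.002]
contact_force: [-0.9, -6.6, 3.7]
opening: 0.8
finger_force: 3.1
```

```bash
python3 - <<'E'
from h import *
st()
im=ctrl.read_camera("top")
g=cv2.cvtColor(im,cv2.COLOR_RGB2HSV)
for r in(155,165,175,): print(r, [ int(v[1]) for v in g[r,274:292]])
for c in (290,300,310,320): print(c, [ int(v[1]) for v in g[134:152,c]])
E
```

```text
t 7.6 p [635.4 -21.3  22.1] az -1.23 F [-0.9 -6.6  3.7] op 0.8
155 [8, 6, 6, 13, 10, 124, 179, 62, 6, 4, 4, 4, 4, 4, 9, 17, 17, 17]
165 [7, 6, 6, 12, 22, 151, 136, 22, 6, 5, 4, 4, 7, 10, 12, 13, 17, 17]
175 [10, 9, 9, 8, 52, 158, 64, 6, 4, 4, 5, 9, 12, 10, 12, 10, 10, 10]
290 [173, 175, 163, 32, 12, 13, 12, 4, 4, 4, 4, 4, 5, 5, 5, 6, 7, 15]
300 [171, 181, 170, 42, 9, 13, 13, 8, 9, 13, 17, 18, 19, 17, 20, 20, 17, 18]
310 [145, 82, 68, 62, 64, 67, 60, 62, 66, 65, 68, 67, 71, 67, 62, 69, 72, 71]
320 [168, 170, 170, 155, 107, 78, 71, 71, 66, 72, 74, 74, 70, 71, 74, 70, 67, 68]
```

{"fn": "move_arm", "kwargs": {
  "plan": [
    {"x": 0.003, "y": 0, "z": 0, "yaw": 0, "fingers": 0.2},
    {"x": 0.005, "y": 0, "z": 0, "yaw": 0, "fingers": 0.2},
    {"x": 0.007, "y": 0, "z": 0, "yaw": 0, "fingers": 0.2},
    {"x": 0.0085, "y": 0, "z": 0, "yaw": 0, "fingers": 0.2},
    {"x": 0.01, "y": 0, "z": 0, "yaw": 0, "fingers": 0.2}
  ]
}}

```text
time: 8.15
eef_pos: [0.6356, -0.0116, 0.022]
tcp_rot: [0.715, 0.699, 0.0, 0.002]
contact_force: [-0.4, -6.4, 4.9]
opening: 0.797
finger_force: 3.3
```

{"fn": "move_arm", "kwargs": {
  "plan": [
    {"x": 0.001, "y": 0, "z": 0, "yaw": 0, "fingers": 0.2},
    {"x": 0.002, "y": 0, "z": 0, "yaw": 0, "fingers": 0.2},
    {"x": 0.003, "y": 0, "z": 0, "yaw": 0, "fingers": 0.2},
    {"x": 0.004, "y": 0, "z": 0, "yaw": 0, "fingers": 0.2},
    {"x": 0.005, "y": 0, "z": 0, "yaw": 0, "fingers": 0.2}
  ]
}}

```text
time: 8.65
eef_pos: [0.6357, -0.0072, 0.022]
tcp_rot: [0.715, 0.7, -0.0, 0.002]
contact_force: [-0.3, -11.0, 3.4]
opening: 0.802
finger_force: 5.2
```

{"fn": "move_arm", "kwargs": {
  "plan": [
    {"x": 0.001, "y": 0, "z": 0, "yaw": 0, "fingers": 0.2},
    {"x": 0.001, "y": 0, "z": 0, "yaw": 0, "fingers": 0.2},
    {"x": 0.002, "y": 0, "z": 0, "yaw": 0, "fingers": 0.2},
    {"x": 0.002, "y": 0, "z": 0, "yaw": 0, "fingers": 0.2}
  ]
}}

```text
time: 9.05
eef_pos: [0.6361, -0.0071, 0.0221]
tcp_rot: [0.714, 0.7, -0.001, 0.004]
contact_force: [0.1, -13.5, 3.9]
opening: 0.8
finger_force: 6.6
```

Seated against the short rail. Now back around to the front.

{"fn": "move_arm", "kwargs": {
  "plan": [
    {"x": -0.03, "y": 0, "z": 0, "yaw": 0, "fingers": 0.2},
    {"x": -0.03, "y": 0, "z": -0.045, "yaw": 0, "fingers": 0.2},
    {"x": -0.03, "y": -0.02, "z": -0.09, "yaw": -0.14, "fingers": 0.2},
    {"x": -0.02, "y": -0.06, "z": -0.1, "yaw": -0.28, "fingers": 0.2},
    {"x": 0.01, "y": -0.095, "z": -0.1, "yaw": -0.42, "fingers": 0.2}
  ]
}}

```text
time: 9.55
eef_pos: [0.5404, 0.0083, 0.1234]
tcp_rot: [0.552, 0.834, 0.002, 0.002]
contact_force: [0.0, 0.3, 0.1]
opening: 0.801
finger_force: 0.0
```

```bash
python3 - <<'E'
from h import *
st();to(525,63,120,88.7)
im=ctrl.read_camera("top")
cv2.imwrite("pics/c4.png",cv2.resize(im[110:230,230:390],(800,600),interpolation=cv2.INTER_CUBIC)[...,::-1])
E
```

```text
t 9.55 p [540.4   8.3 123.4] az 22.94 F [0.  0.3 0.1] op 0.8
to 525 63 120 88.7 : [0.0563 0.0071 0.0033] yaw -1.148
```

View pics/c4.png

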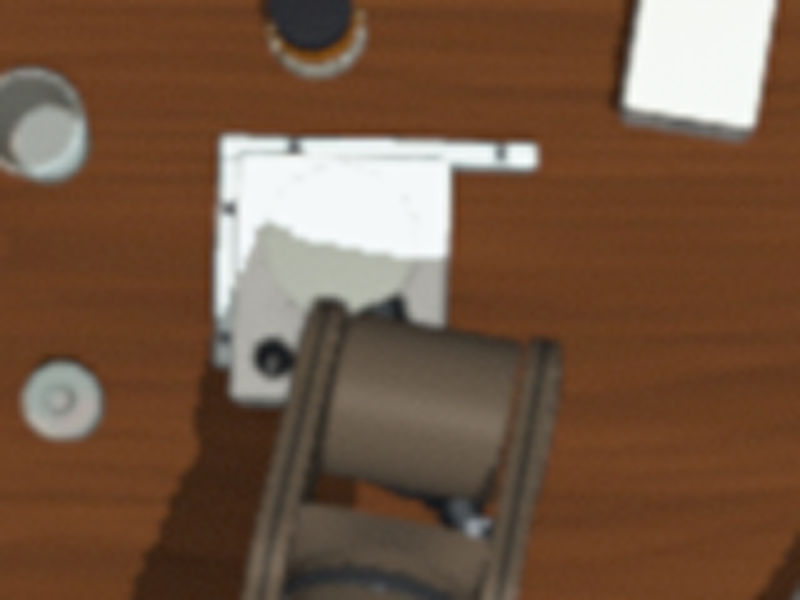

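The picture shows the stirrer against the short rail (left edge about x=235) and almost touching the long rail, with the bystanders where they were. I'll turn the tool for the front push.

{"fn": "move_arm", "kwargs": {
  "plan": [
    {"x": 0.01, "y": 0, "z": 0, "yaw": -0.14, "fingers": 0.2},
    {"x": 0.02, "y": 0, "z": 0, "yaw": -0.28, "fingers": 0.2},
    {"x": 0.03, "y": 0, "z": 0, "yaw": -0.42, "fingers": 0.2},
    {"x": 0.045, "y": 0.004, "z": 0, "yaw": -0.56, "fingers": 0.2},
    {"x": 0.056, "y": 0.007, "z": 0, "yaw": -0.7, "fingers": 0.2}
  ]
}}

```text
time: 10.1
eef_pos: [0.5233, 0.0648, 0.1197]
tcp_rot: [0.232, 0.973, 0.001, -0.001]
contact_force: [0.5, -0.5, -0.8]
opening: 0.799
finger_force: 0.0
```

{"fn": "move_arm", "kwargs": {
  "plan": [
    {"x": 0, "y": 0, "z": 0, "yaw": -0.14, "fingers": 0.2},
    {"x": 0, "y": 0, "z": 0, "yaw": -0.28, "fingers": 0.2},
    {"x": 0, "y": 0, "z": 0, "yaw": -0.42, "fingers": 0.2},
    {"x": 0, "y": 0, "z": 0.02, "yaw": -0.449, "fingers": 0.2},
    {"x": 0, "y": 0, "z": 0.04, "yaw": -0.449, "fingers": 0.2}
  ]
}}

```text
time: 10.6
eef_pos: [0.5244, 0.0642, 0.0801]
tcp_rot: [0.012, 1.0, 0.001, 0.0]
contact_force: [-0.3, 0.9, 0.2]
opening: 0.803
finger_force: 0.0
```

```bash
python3 - <<'E'
from h import *
st();to(525,63,20,88.7);to(550,63,20,88.7)
E
```

```text
t 10.6 p [524.4  64.2  80.1] az 88.63 F [-0.3  0.9  0.2] op 0.8
to 525 63 20 88.7 : [-0.0006 -0.0013  0.0601] yaw -0.001
to 550 63 20 88.7 : [-0.0256 -0.0007  0.0601] yaw -0.001
```

{"fn": "move_arm", "kwargs": {
  "plan": [
    {"x": 0, "y": -0.001, "z": 0.03, "yaw": 0, "fingers": 0.2},
    {"x": 0, "y": -0.001, "z": 0.06, "yaw": 0, "fingers": 0.2},
    {"x": -0.008, "y": -0.001, "z": 0.06, "yaw": 0, "fingers": 0.2},
    {"x": -0.016, "y": -0.001, "z": 0.06, "yaw": 0, "fingers": 0.2},
    {"x": -0.024, "y": -0.001, "z": 0.06, "yaw": 0, "fingers": 0.2}
  ]
}}

```text
time: 11.1
eef_pos: [0.5507, 0.0618, 0.0222]
tcp_rot: [0.012, 1.0, 0.0, 0.002]
contact_force: [0.2, 0.6, 0.3]
opening: 0.801
finger_force: 0.0
```

{"fn": "move_arm", "kwargs": {
  "plan": [
    {"x": -0.0015, "y": 0, "z": 0, "yaw": 0, "fingers": 0.2},
    {"x": -0.003, "y": 0, "z": 0, "yaw": 0, "fingers": 0.2},
    {"x": -0.0045, "y": 0, "z": 0, "yaw": 0, "fingers": 0.2},
    {"x": -0.006, "y": 0, "z": 0, "yaw": 0, "fingers": 0.2},
    {"x": -0.007, "y": 0, "z": 0, "yaw": 0, "fingers": 0.2}
  ]
}}

```text
time: 11.6
eef_pos: [0.5553, 0.0615, 0.0204]
tcp_rot: [0.012, 1.0, 0.0, 0.0]
contact_force: [0.6, -0.2, 0.1]
opening: 0.799
finger_force: 0.0
```

{"fn": "move_arm", "kwargs": {
  "plan": [
    {"x": -0.001, "y": 0, "z": 0, "yaw": 0, "fingers": 0.2},
    {"x": -0.002, "y": 0, "z": 0, "yaw": 0, "fingers": 0.2},
    {"x": -0.003, "y": 0, "z": 0, "yaw": 0, "fingers": 0.2},
    {"x": -0.004, "y": 0, "z": 0, "yaw": 0, "fingers": 0.2},
    {"x": -0.005, "y": 0, "z": 0, "yaw": 0, "fingers": 0.2}
  ]
}}

```text
time: 12.1
eef_pos: [0.5571, 0.0617, 0.0198]
tcp_rot: [0.011, 1.0, 0.0, -0.004]
contact_force: [-8.2, -0.1, 6.2]
opening: 0.802
finger_force: 4.1
```

{"fn": "move_arm", "kwargs": {
  "plan": [
    {"x": -0.001, "y": 0, "z": 0, "yaw": 0, "fingers": 0.2},
    {"x": -0.002, "y": 0, "z": 0, "yaw": 0, "fingers": 0.2},
    {"x": -0.003, "y": 0, "z": 0, "yaw": 0, "fingers": 0.2},
    {"x": -0.003, "y": 0, "z": 0, "yaw": 0, "fingers": 0.2}
  ]
}}

```text
time: 12.5
eef_pos: [0.5572, 0.0618, 0.0196]
tcp_rot: [0.011, 1.0, 0.0, -0.009]
contact_force: [-17.2, 0.1, 14.2]
opening: 0.802
finger_force: 8.9
```

{"fn": "move_arm", "kwargs": {
  "plan": [
    {"x": 0.01, "y": 0, "z": 0, "yaw": 0, "fingers": 0.2},
    {"x": 0.03, "y": 0, "z": 0, "yaw": 0, "fingers": 0.2},
    {"x": 0.05, "y": 0, "z": -0.04, "yaw": 0, "fingers": 0.5},
    {"x": 0.085, "y": 0, "z": -0.08, "yaw": 0, "fingers": 1},
    {"x": 0.11, "y": 0, "z": -0.1, "yaw": 0, "fingers": 1}
  ]
}}

```text
time: 13.0
eef_pos: [0.4537, 0.0639, 0.1228]
tcp_rot: [0.012, 1.0, -0.0, 0.002]
contact_force: [0.8, 1.0, 0.8]
opening: 0.292
finger_force: 0.0
```

```bash
python3 - <<'E'
from h import *
st()
im=ctrl.read_camera("top")
cv2.imwrite("pics/c5.png",cv2.resize(im[125:200,265:365],(800,600),interpolation=cv2.INTER_CUBIC)[...,::-1])
E
```

```text
t 13.0 p [453.7  63.9 122.8] az 88.63 F [0.8 1.  0.8] op 0.29
```

View pics/c5.png

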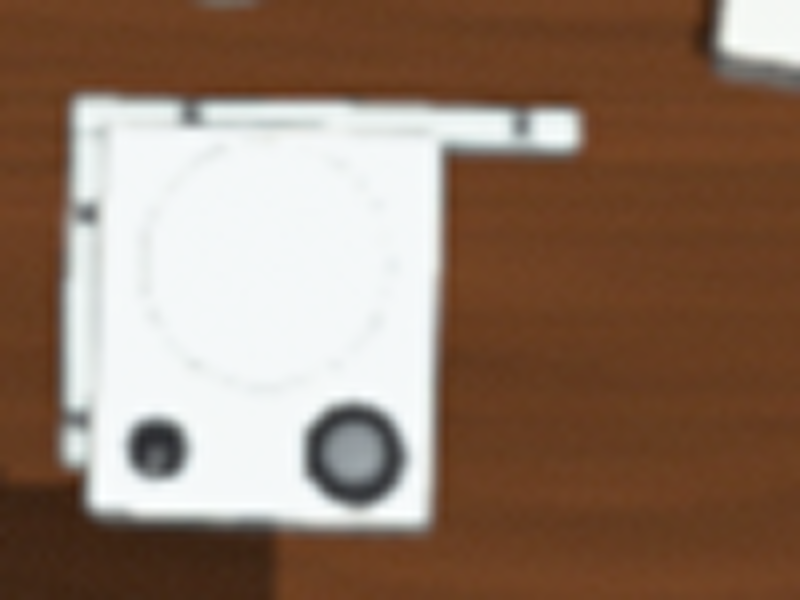

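The picture shows the stirrer in the corner and lined up with both rails, with the button at about (353,452) in the crop. I'll measure the gaps and the button.

```bash
cat > gap.py <<'E'
from h import *
np.set_printoptions(precision=2,suppress=True)
im=np.mean([ctrl.read_camera("top").astype(float) for _ in range(3)],0)
S=im[...,2]  # blue: white ~240, wood ~30
def cross(v,i0,i1,th=135):
    "subpixel crossing between i0 and i1"
    for i in range(i0,i1,1 if i1>i0 else -1):
        j=i+(1 if i1>i0 else -1)
        if (v[i]<th)!=(v[j]<th): return i+(j-i)*(th-v[i])/(v[j]-v[i])
def fit(pts,z,ax):
    w=ray("top",pts,z)*1000; p=np.polyfit(w[:,1-ax],w[:,ax],1); r=w[:,ax]-np.polyval(p,w[:,1-ax]); return p,r.std()
L,_l=fit([(cross(S[r],268,282),r) for r in range(142,178)],.025,1)
Rt,_r=fit([(cross(S[r],328,312),r) for r in range(148,186)],.05,1)
B,_b=fit([(c,cross(S[:,c],130,142)) for c in list(range(278,286))+list(range(292,327))],.025,0)
F,_f=fit([(c,cross(S[:,c],200,183)) for c in range(280,316)],.05,0)
print("yaw deg: left rail",np.degrees(L[0]),"right side",np.degrees(Rt[0]),"back rail",-np.degrees(B[0]),"front",-np.degrees(F[0]),"std",_l,_r,_b,_f)
print("widths (want 132,152):",np.polyval(L,640)-np.polyval(Rt,640),np.polyval(B,62)-np.polyval(F,62))
m=np.zeros(S.shape,np.uint8); m[168:195,296:322]=(im.mean(2)[168:195,296:322]<190)
c=biggest(m);(x,y),r=cv2.minEnclosingCircle(c); M=cv2.moments(c); print("housing px",x,y,r,ray("top",[(M['m10']/M['m00'],M['m01']/M['m00'])],.068)*1000)
E
python3 gap.py
```

```text
yaw deg: left rail -0.0767171126672496 right side -1.321161827515699 back rail -0.6589978168051461 front -1.6615126251406216 std 1.496138843611289 0.26391965670839596 0.39736654444464503 0.38158679767053727
widths (want 132,152): 134.50385806788148 155.40288759217765
housing px 308.5 181.0 18.034788131713867 [[572.63  18.37]]
```

```bash
cat > gap2.py <<'E'
exec(open('gap.py').read().split("L,_l=")[0])
print("col300 front",S[180:196,300].round(),"\nrow165 right",S[165,308:326].round(),"\nrow160 left",S[160,268:290].round(),"\ncol310 back",S[130:148,310].round())
from scipy.stats import theilslopes
def rf(pts,z,ax):
    w=ray("top",pts,z)*1000; s,i,_,_=theilslopes(w[:,ax],w[:,1-ax]); r=w[:,ax]-i-s*w[:,1-ax]
    k=abs(r)<1; p=np.polyfit(w[k,1-ax],w[k,ax],1); return p,k.sum(),r[k].std()
for th in(90,135,200):
    L=rf([(cross(S[r],268,282,th),r) for r in range(140,181)],.025,1)
    Rt=rf([(cross(S[r],328,312,th),r) for r in range(146,186)],.05,1)
    B=rf([(c,cross(S[:,c],130,142,th)) for c in range(278,336)],.025,0)
    F=rf([(c,cross(S[:,c],200,180,th)) for c in range(279,317)],.05,0)
    print(th,"yaw L,R,B,F",*[round(float(np.degrees(v[0][0])*g),2) for v,g in((L,1),(Rt,1),(B,-1),(F,-1))],"n",L[1:],Rt[1:],B[1:],F[1:])
    print(" widths",np.polyval(L[0],640)-np.polyval(Rt[0],640),np.polyval(B[0],62)-np.polyval(F[0],62))
E
python3 gap2.py
```

```text
col300 front [249. 249. 249. 249. 249. 249. 249. 249. 248. 222. 144.  76.  38.  34.
  32.  32.] 
row165 right [249. 248. 246. 239. 240. 247. 249. 249. 249. 249. 234. 154.  68.  29.
  32.  32.  33.  33.] 
row160 left [ 33.  32.  35.  31.  84. 178. 235. 238. 221. 221. 245. 249. 249. 247.
 240. 237. 247. 249. 249. 249. 248. 249.] 
col310 back [ 35.  34.  33.  34.  35.  33.  30.  90. 184. 234. 237. 228. 242. 248.
 249. 249. 247. 244.]
90 yaw L,R,B,F -0.71 -1.28 -0.74 -2.01 n (np.int64(39), np.float64(0.4176732765691412)) (np.int64(40), np.float64(0.24888417907584334)) (np.int64(54), np.float64(0.40500369111763435)) (np.int64(36), np.float64(0.32902985325074585))
 widths 137.98070737741466 158.28481599082295
135 yaw L,R,B,F -0.84 -1.28 -0.73 -1.87 n (np.int64(36), np.float64(0.43390637941400256)) (np.int64(40), np.float64(0.26772979170317435)) (np.int64(51), np.float64(0.41037063120871703)) (np.int64(34), np.float64(0.3610505799905658))
 widths 135.07327186597513 155.0964940027916Traceback (most recent call last):
  File "gap2.py", line 10, in <module>
    B=rf([(c,cross(S[:,c],130,142,th)) for c in range(278,336)],.025,0)
  File "gap2.py", line 6, in rf
    k=abs(r)<1; p=np.polyfit(w[k,1-ax],w[k,ax],1); return p,k.sum(),r[k].std()
                  ~~~~~~~~~~^^^^^^^^^^^^^^^^^^^^^
    raise TypeError("expected non-empty vector for x")
TypeError: expected non-empty vector for x
```

Rail yaw comes out near -0.75°, while the stirrer follows the tool at about -1.3°, so the two-finger pushes may have held it slightly skewed. I'll reseat it with single centred pushes, fingers shut, so it lines itself up with the rails.

{"fn": "move_arm", "kwargs": {
  "plan": [
    {"x": -0.04, "y": 0, "z": 0.02, "yaw": -0.01, "fingers": 1},
    {"x": -0.08, "y": 0, "z": 0.05, "yaw": -0.01, "fingers": 1},
    {"x": -0.085, "y": 0, "z": 0.08, "yaw": -0.01, "fingers": 1},
    {"x": -0.085, "y": 0, "z": 0.102, "yaw": -0.01, "fingers": 1},
    {"x": -0.095, "y": 0, "z": 0.102, "yaw": -0.01, "fingers": 1}
  ]
}}

```text
time: 13.85
eef_pos: [0.5441, 0.0619, 0.0123]
tcp_rot: [0.007, 1.0, 0.0, -0.006]
contact_force: [-0.7, -0.8, -0.6]
opening: 0.002
finger_force: 0.0
```

{"fn": "move_arm", "kwargs": {
  "plan": [
    {"x": -0.003, "y": 0, "z": 0, "yaw": 0, "fingers": 1},
    {"x": -0.006, "y": 0, "z": 0, "yaw": 0, "fingers": 1},
    {"x": -0.008, "y": 0, "z": 0, "yaw": 0, "fingers": 1},
    {"x": -0.01, "y": 0, "z": 0, "yaw": 0, "fingers": 1},
    {"x": -0.01, "y": 0, "z": 0, "yaw": 0, "fingers": 1}
  ]
}}

```text
time: 14.35
eef_pos: [0.5575, 0.0615, 0.0192]
tcp_rot: [0.007, 1.0, -0.0, -0.001]
contact_force: [-5.3, -0.2, 3.6]
opening: 0.001
finger_force: 2.3
```

{"fn": "move_arm", "kwargs": {
  "plan": [
    {"x": -0.002, "y": 0, "z": 0, "yaw": 0, "fingers": 1},
    {"x": -0.004, "y": 0, "z": 0, "yaw": 0, "fingers": 1},
    {"x": -0.006, "y": 0, "z": 0, "yaw": 0, "fingers": 1},
    {"x": -0.006, "y": 0, "z": 0, "yaw": 0, "fingers": 1}
  ]
}}

```text
time: 14.75
eef_pos: [0.5572, 0.0616, 0.0182]
tcp_rot: [0.006, 1.0, -0.0, -0.01]
contact_force: [-21.3, -2.3, 16.1]
opening: -0.002
finger_force: 10.6
```

{"fn": "move_arm", "kwargs": {
  "plan": [
    {"x": 0.02, "y": 0, "z": 0, "yaw": 0, "fingers": 1},
    {"x": 0.03, "y": 0, "z": -0.045, "yaw": 0, "fingers": 1},
    {"x": 0.03, "y": -0.03, "z": -0.09, "yaw": 0.14, "fingers": 1},
    {"x": 0.01, "y": -0.07, "z": -0.1, "yaw": 0.28, "fingers": 1},
    {"x": -0.03, "y": -0.1, "z": -0.1, "yaw": 0.42, "fingers": 1}
  ]
}}

```text
time: 15.25
eef_pos: [0.5947, -0.0406, 0.1237]
tcp_rot: [0.218, 0.976, -0.0, 0.004]
contact_force: [0.4, -0.2, -0.0]
opening: -0.003
finger_force: 0.0
```

```bash
python3 - <<'E'
from h import *
st();to(644,-38,120,-0.8)
E
```

```text
t 15.25 p [594.7 -40.6 123.7] az 64.84 F [ 0.4 -0.2 -0. ] op -0.0
to 644 -38 120 -0.8 : [-0.0435  0.0233  0.0041] yaw 1.146
```

{"fn": "move_arm", "kwargs": {
  "plan": [
    {"x": -0.02, "y": 0.01, "z": 0, "yaw": 0.14, "fingers": 1},
    {"x": -0.0435, "y": 0.0235, "z": 0, "yaw": 0.28, "fingers": 1},
    {"x": -0.0435, "y": 0.0235, "z": 0, "yaw": 0.42, "fingers": 1},
    {"x": -0.0435, "y": 0.0235, "z": 0, "yaw": 0.56, "fingers": 1},
    {"x": -0.0435, "y": 0.0235, "z": 0, "yaw": 0.7, "fingers": 1}
  ]
}}

```text
time: 15.75
eef_pos: [0.6429, -0.036, 0.1193]
tcp_rot: [0.539, 0.842, 0.0, 0.001]
contact_force: [-0.6, 0.5, 0.9]
opening: -0.001
finger_force: 0.0
```

{"fn": "move_arm", "kwargs": {
  "plan": [
    {"x": 0, "y": 0, "z": 0.01, "yaw": 0.14, "fingers": 1},
    {"x": 0, "y": 0, "z": 0.03, "yaw": 0.28, "fingers": 1},
    {"x": 0, "y": 0, "z": 0.06, "yaw": 0.42, "fingers": 1},
    {"x": 0, "y": 0, "z": 0.09, "yaw": 0.446, "fingers": 1},
    {"x": 0, "y": 0, "z": 0.1, "yaw": 0.446, "fingers": 1}
  ]
}}

```text
time: 16.25
eef_pos: [0.6403, -0.0354, 0.0156]
tcp_rot: [0.71, 0.704, -0.001, -0.002]
contact_force: [0.1, -0.1, 0.4]
opening: -0.002
finger_force: 0.0
```

```bash
python3 - <<'E'
from h import *
st();to(644,-7,20,-0.8)
E
```

```text
t 16.25 p [640.3 -35.4  15.6] az -0.51 F [ 0.1 -0.1  0.4] op -0.0
to 644 -7 20 -0.8 : [ 0.0285  0.0035 -0.0044] yaw 0.005
```

{"fn": "move_arm", "kwargs": {
  "plan": [
    {"x": 0.008, "y": 0.003, "z": -0.001, "yaw": 0.005, "fingers": 1},
    {"x": 0.016, "y": 0.003, "z": -0.001, "yaw": 0.005, "fingers": 1},
    {"x": 0.024, "y": 0.003, "z": -0.001, "yaw": 0.005, "fingers": 1},
    {"x": 0.028, "y": 0.003, "z": -0.001, "yaw": 0.005, "fingers": 1},
    {"x": 0.03, "y": 0.003, "z": -0.001, "yaw": 0.005, "fingers": 1}
  ]
}}

```text
time: 16.75
eef_pos: [0.6474, -0.0072, 0.0215]
tcp_rot: [0.711, 0.703, 0.0, 0.003]
contact_force: [1.9, -7.8, 1.1]
opening: -0.002
finger_force: 4.3
```

{"fn": "move_arm", "kwargs": {
  "plan": [
    {"x": 0.001, "y": 0, "z": 0, "yaw": 0, "fingers": 1},
    {"x": 0.002, "y": 0, "z": 0, "yaw": 0, "fingers": 1},
    {"x": 0.003, "y": 0, "z": 0, "yaw": 0, "fingers": 1},
    {"x": 0.003, "y": 0, "z": 0, "yaw": 0, "fingers": 1}
  ]
}}

```text
time: 17.15
eef_pos: [0.6479, -0.0071, 0.0215]
tcp_rot: [0.711, 0.703, -0.001, 0.005]
contact_force: [0.9, -12.1, 0.8]
opening: 0.002
finger_force: 5.9
```

Solid against both rails. Back off, then locate the button.

{"fn": "move_arm", "kwargs": {
  "plan": [
    {"x": -0.02, "y": 0, "z": 0, "yaw": 0, "fingers": 1},
    {"x": -0.04, "y": 0, "z": -0.03, "yaw": 0, "fingers": 1},
    {"x": -0.07, "y": -0.03, "z": -0.07, "yaw": 0, "fingers": 1},
    {"x": -0.11, "y": -0.07, "z": -0.1, "yaw": 0, "fingers": 1},
    {"x": -0.14, "y": -0.11, "z": -0.1, "yaw": 0, "fingers": 1}
  ]
}}

```text
time: 17.65
eef_pos: [0.5511, -0.1309, 0.121]
tcp_rot: [0.712, 0.703, 0.002, 0.004]
contact_force: [0.7, -0.1, 0.3]
opening: -0.002
finger_force: 0.0
```

```bash
sed -i 's/(90,135,200)/(110,135,160)/' gap2.py; cat >> gap2.py <<'E'
im8=im.mean(2); sub=im8[168:195,296:322]; m=((sub>110)&(sub<200)).astype(np.uint8)
hs=cv2.cvtColor(im.astype(np.uint8),cv2.COLOR_RGB2HSV)
n,l,s_,ce=cv2.connectedComponentsWithStats((sub<90).astype(np.uint8))
for i in range(1,n):
    if s_[i,4]>20: print(s_[i])
c=ray("top",[(309.1,181.5)],.071)*1000; print("button approx",c); st()
cv2.imwrite("pics/c6.png",cv2.resize(im[125:200,265:365].astype(np.uint8),(800,600),interpolation=cv2.INTER_CUBIC)[...,::-1])
d=(im8[170:193,298:320]<150).astype(np.uint8); cn=max(cv2.findContours(d,cv2.RETR_EXTERNAL,cv2.CHAIN_APPROX_NONE)[0],key=cv2.contourArea)
(x,y),r=cv2.minEnclosingCircle(cn);print("housing circle",x+298,y+170,r,ray("top",[(x+298,y+170)],.066)*1000)
E
python3 gap2.py
```

```text
col300 front [249. 249. 249. 249. 249. 249. 249. 249. 248. 208. 130.  70.  40.  35.
  34.  34.] 
row165 right [249. 248. 246. 244. 247. 248. 249. 249. 249. 249. 229. 131.  47.  21.
  22.  19.  20.  20.] 
row160 left [ 33.  33.  32.  31.  84. 177. 235. 238. 224. 225. 246. 249. 249. 248.
 243. 241. 247. 248. 249. 248. 249. 248.] 
col310 back [ 34.  33.  32.  36.  36.  32.  32.  90. 185. 233. 240. 242. 247. 248.
 249. 249. 248. 247.]
110 yaw L,R,B,F -0.84 -2.06 -0.74 -0.64 n (np.int64(38), np.float64(0.4393159385033336)) (np.int64(40), np.float64(0.3133212505350093)) (np.int64(51), np.float64(0.3879094990125601)) (np.int64(35), np.float64(0.3421443742096639))
 widths 135.6238444735245 156.7707665766062
135 yaw L,R,B,F -0.84 -1.74 -0.73 -0.58 n (np.int64(36), np.float64(0.4377570604283387)) (np.int64(32), np.float64(0.26693142701660827)) (np.int64(51), np.float64(0.41350000526879654)) (np.int64(34), np.float64(0.2604599200459335))
 widths 134.19172307122938 155.02085433641173Traceback (most recent call last):
  File "gap2.py", line 9, in <module>
    Rt=rf([(cross(S[r],328,312,th),r) for r in range(146,186)],.05,1)
  File "gap2.py", line 6, in rf
    k=abs(r)<1; p=np.polyfit(w[k,1-ax],w[k,ax],1); return p,k.sum(),r[k].std()
                  ~~~~~~~~~~^^^^^^^^^^^^^^^^^^^^^
    raise TypeError("expected non-empty vector for x")
TypeError: expected non-empty vector for x
```

Front yaw (-0.6°) now matches the long rail (-0.7°), so the reseating worked. Next, go above the button.

```bash
python3 - <<'E'
from h import *
im=ctrl.read_camera("top");g=im.mean(2)
d=(g[170:193,298:320]<150).astype(np.uint8); cn=max(cv2.findContours(d,cv2.RETR_EXTERNAL,cv2.CHAIN_APPROX_NONE)[0],key=cv2.contourArea)
(x,y),r=cv2.minEnclosingCircle(cn);print("housing",x+298,y+170,r,ray("top",[(x+298,y+170)],.066)*1000, r*2*2.8)
st();to(591,31,120,-.8);to(591,31,110,88.6)
E
```

```text
housing 309.5 181.0 6.800835609436035 [[592.50169222  26.26240089]] 38.084679412841794
t 17.85 p [ 548.9 -129.8  117.3] az -0.91 F [0.3 0.  0.1] op -0.0
to 591 31 120 -0.8 : [ 0.1614  0.0395 -0.0027] yaw -0.002
to 591 31 110 88.6 : [0.1614 0.0395 0.0073] yaw -1.562
```

{"fn": "move_arm", "kwargs": {
  "plan": [
    {"x": 0.035, "y": 0.01, "z": -0.002, "yaw": 0, "fingers": 1},
    {"x": 0.07, "y": 0.02, "z": -0.002, "yaw": 0, "fingers": 1},
    {"x": 0.105, "y": 0.03, "z": -0.002, "yaw": 0, "fingers": 1},
    {"x": 0.14, "y": 0.038, "z": -0.002, "yaw": 0, "fingers": 1},
    {"x": 0.159, "y": 0.04, "z": 0.008, "yaw": 0, "fingers": 1}
  ]
}}

```text
time: 18.35
eef_pos: [0.5936, 0.033, 0.1096]
tcp_rot: [0.711, 0.703, 0.002, 0.001]
contact_force: [0.5, 0.2, -0.7]
opening: -0.002
finger_force: 0.0
```

```bash
python3 - <<'E'
from h import *
st()
w=ctrl.read_camera("wrist");cv2.imwrite("pics/c7.png",w[...,::-1])
s,p,a=tool();m=ctrl.camera_model("wrist");T=np.linalg.inv(m["tool_from_camera"]);K=m["intrinsics"]
for q in [(591.5,28.5,71),(592.5,26.3,71),(590.7,30.6,71)]:
    t=R.from_quat(s["tcp_rot"]).as_matrix().T@(np.array(q)/1000-p); c=T@np.r_[t,1]; v=K@np.array([c[0],-c[1],-c[2]]);print(q,v[:2]/v[2])
E
```

```text
t 18.35 p [593.6  33.  109.6] az -0.59 F [ 0.5  0.2 -0.7] op -0.0
(591.5, 28.5, 71) [323.7561946  247.69242761]
(592.5, 26.3, 71) [325.45773083 251.04360281]
(590.7, 30.6, 71) [322.38059135 244.470514  ]
```

View pics/c7.png

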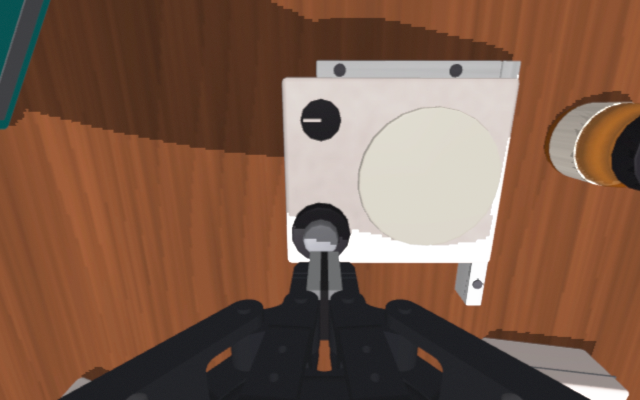

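The wrist view shows the stirrer's back and left edges meeting both rails with no gap. The button disc is at about (321,237), its housing at about (321,232), and the fingertips are just above.

```bash
python3 - <<'E'
from h import *
s,p,a=tool();m=ctrl.camera_model("wrist");T=np.array(m["tool_from_camera"]);K=m["intrinsics"];M=R.from_quat(s["tcp_rot"]).as_matrix()
o=p+M@T[:3,3]
def wr(u,v,z):
    d=M@T[:3,:3]@np.array([(u-K[0,2])/K[0,0],-(v-K[1,2])/K[1,1],-1]); return ((o+d*(z-o[2])/d[2])*1000).round(1)
st()
print("housing",wr(321,232,.064),"disc",wr(321,237,.071))
print("case corners",wr(284,79,.05),wr(518,79,.05),wr(289,263,.05),wr(492,263,.05))
to(590.5,31.5,76,-.8)
E
```

```text
t 18.4 p [591.6  34.9 106.7] az -0.53 F [-1.4  1.8 -1.3] op 0.0
housing [589.9  35.8  64. ] disc [589.9  35.4  71. ]
case corners [569.6 124.5  50. ] [703.8 123.2  50. ] [567.7   7.9  50. ] [705.5   6.6  50. ]
to 590.5 31.5 76 -0.8 : [-0.0035 -0.0011  0.0306] yaw 0.005
```

{"fn": "move_arm", "kwargs": {
  "plan": [
    {"x": 0, "y": 0, "z": 0.01, "yaw": 0, "fingers": 1},
    {"x": 0, "y": 0, "z": 0.02, "yaw": 0, "fingers": 1},
    {"x": 0, "y": 0, "z": 0.025, "yaw": 0, "fingers": 1},
    {"x": 0, "y": 0, "z": 0.025, "yaw": 0, "fingers": 1},
    {"x": 0, "y": 0, "z": 0.025, "yaw": 0, "fingers": 1}
  ]
}}

```text
time: 18.9
eef_pos: [0.5913, 0.0284, 0.0831]
tcp_rot: [0.712, 0.702, -0.0, -0.0]
contact_force: [-0.4, 0.4, 0.5]
opening: 0.0
finger_force: 0.0
```

Settled at (591, 28, 83). I'll shift +2.5 mm in y and go down slowly onto the button.

{"fn": "move_arm", "kwargs": {
  "plan": [
    {"x": 0.0025, "y": 0, "z": 0.004, "yaw": 0, "fingers": 1},
    {"x": 0.0025, "y": 0, "z": 0.008, "yaw": 0, "fingers": 1},
    {"x": 0.0025, "y": 0, "z": 0.011, "yaw": 0, "fingers": 1},
    {"x": 0.0025, "y": 0, "z": 0.013, "yaw": 0, "fingers": 1},
    {"x": 0.0025, "y": 0, "z": 0.014, "yaw": 0, "fingers": 1}
  ]
}}

```text
time: 19.4
eef_pos: [0.5912, 0.0317, 0.0692]
tcp_rot: [0.712, 0.702, -0.0, -0.0]
contact_force: [-1.8, -0.6, 2.4]
opening: -0.002
finger_force: 1.0
```

{"fn": "move_arm", "kwargs": {
  "plan": [
    {"x": 0, "y": 0, "z": 0.001, "yaw": 0, "fingers": 1},
    {"x": 0, "y": 0, "z": 0.002, "yaw": 0, "fingers": 1},
    {"x": 0, "y": 0, "z": 0.003, "yaw": 0, "fingers": 1},
    {"x": 0, "y": 0, "z": 0.003, "yaw": 0, "fingers": 1}
  ]
}}

```text
time: 19.8
eef_pos: [0.5912, 0.0317, 0.0663]
tcp_rot: [0.712, 0.702, -0.0, -0.0]
contact_force: [-2.5, -0.3, 4.0]
opening: -0.002
finger_force: 1.8
```

{"fn": "move_arm", "kwargs": {
  "plan": [
    {"x": 0, "y": 0, "z": 0.001, "yaw": 0, "fingers": 1},
    {"x": 0, "y": 0, "z": 0.002, "yaw": 0, "fingers": 1},
    {"x": 0, "y": 0, "z": 0.003, "yaw": 0, "fingers": 1},
    {"x": 0, "y": 0, "z": 0.003, "yaw": 0, "fingers": 1}
  ]
}}

```text
time: 20.2
eef_pos: [0.5914, 0.0317, 0.0658]
tcp_rot: [0.712, 0.702, -0.001, -0.0]
contact_force: [-8.9, 0.5, 15.4]
opening: -0.002
finger_force: 7.6
```

Hit the stop: 65.8 mm with the force jumping to 15 N, so the button is fully down. Release straight up and retreat.

{"fn": "move_arm", "kwargs": {
  "plan": [
    {"x": 0, "y": 0, "z": -0.005, "yaw": 0, "fingers": 1},
    {"x": 0, "y": 0, "z": -0.015, "yaw": 0, "fingers": 1},
    {"x": 0, "y": 0, "z": -0.05, "yaw": 0, "fingers": 1},
    {"x": 0, "y": 0, "z": -0.09, "yaw": 0, "fingers": 1},
    {"x": -0.04, "y": 0, "z": -0.12, "yaw": 0, "fingers": 1}
  ]
}}

```text
time: 20.7
eef_pos: [0.5917, -0.0056, 0.1856]
tcp_rot: [0.71, 0.704, 0.002, 0.001]
contact_force: [0.9, -0.2, 0.2]
opening: 0.001
finger_force: 0.0
```

{"fn": "move_arm", "kwargs": {
  "plan": [
    {"x": -0.04, "y": -0.02, "z": -0.02, "yaw": 0, "fingers": 1},
    {"x": -0.085, "y": -0.04, "z": -0.02, "yaw": 0, "fingers": 1},
    {"x": -0.13, "y": -0.06, "z": -0.02, "yaw": 0, "fingers": 1},
    {"x": -0.15, "y": -0.08, "z": -0.02, "yaw": 0, "fingers": 1},
    {"x": -0.15, "y": -0.08, "z": -0.02, "yaw": 0, "fingers": 1}
  ]
}}

```text
time: 21.2
eef_pos: [0.5072, -0.1597, 0.2031]
tcp_rot: [0.714, 0.701, -0.0, 0.0]
contact_force: [0.0, -0.0, -0.7]
opening: 0.001
finger_force: 0.0
```

```bash
python3 - <<'E'
from h import *
st();im=ctrl.read_camera("top")
cv2.imwrite("pics/c8.png",cv2.resize(im[80:230,220:420],(800,600),interpolation=cv2.INTER_CUBIC)[...,::-1])
E
sed -i 's/(110,135,160)/(135,)/' gap2.py; python3 gap2.py | grep -A1 yaw
```

```text
t 21.2 p [ 507.2 -159.7  203.1] az -1.06 F [ 0.  -0.  -0.7] op 0.0
135 yaw L,R,B,F -0.84 -0.87 -0.74 -0.88 n (np.int64(36), np.float64(0.43214212213150865)) (np.int64(40), np.float64(0.29482494836151574)) (np.int64(51), np.float64(0.41100316560660327)) (np.int64(38), np.float64(0.2745944737112765))
 widths 134.60625264917599 155.1583044875788
```

View pics/c8.png

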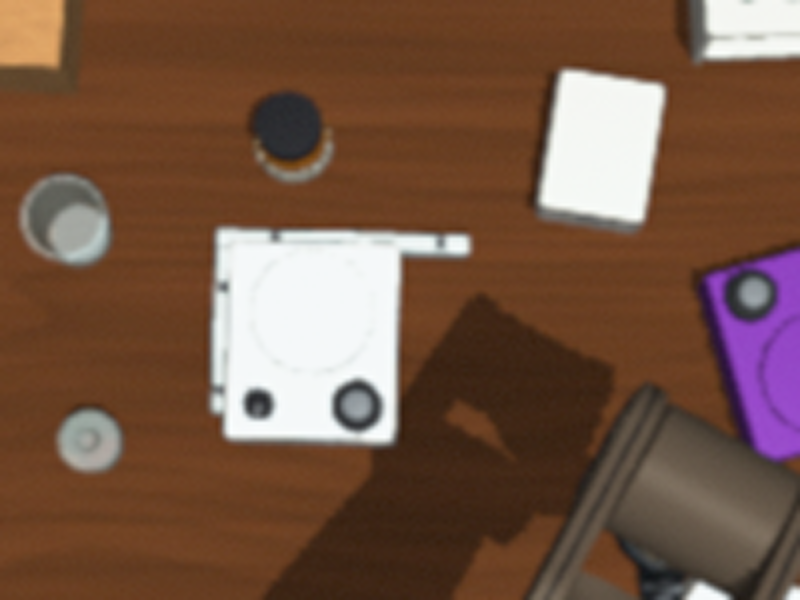

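All four edges agree at about -0.8°. The stirrer is flush in the corner, the button is up and the bystanders haven't moved.

```bash
python3 -c "
from plant import ctrl
print(ctrl.sign_off())"
```

```text
the job is handed in; nothing more can be done
None
```

I pushed the small white stirrer into the corner, flush against both rails as far as the cameras and contact forces show, pressed its button fully down and released it, left the other things where they stood, and handed the job in at about 21 s.

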